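# Turn the upturned tray over on the sleeper shelf

### The arm

A 6-joint arm with a two-finger parallel gripper is mounted at the origin on the work surface. World frame = base frame: x ahead of the robot, y to its left, z up, the work surface at z = 0. Lengths are in m, angles in degrees, forces in N, time in s.
With the tool pointing down it reaches from about 0.3 to 0.75 m from the base axis. Payload 8.5 kg.
Tool frame: the origin (TCP) lies midway between the tips of the shut fingers; the grasp point (between the pads) lies 19 mm behind it (env.tcp_to_grasp is the z of the grasp point in the tool frame, in m); z points along the fingers, y is the line along which they close (so a half turn about z gives the same grasp; the last joint's range is limited). The gripper opens to 85 mm and grips with 20 to 120 N. Pads are 22 mm wide; open, the fingers measure 114 mm over their backs; the gripper's body (76 mm by 85 mm) begins 54 mm behind the grasp point. The pads swing forward as they close: fully open they stand 13 mm farther back than shut.
Start: joints at [-77.538, 21.807, 74.336, -0, 83.858, -12.336], TCP at [0.231, -0.499, 0.231] pointing down, gripper open.
Joint ranges: [-178.18, 178.18], [-50.72, 133.34], [12.68, 142.11], [-81.47, 261.47], [9.98, 163.14], [-165.26, 165.26]. Speed limits (degrees/s): [136.94, 136.94, 180, 180, 180, 180].

### API

Orientations are given as a 3x3 rotation matrix whose columns are the frame's x, y, z axes.
In Python, from rig import env, imaging, job, models gives the robot as it stands. The module is installed in compiled form; this text tells all that it offers.
- The arm moves only by the tool jog_arm, never from a script. Its argument "plan" is text: rows parted by semicolons, each of 7 numbers parted by spaces: the turn, a rotation vector about the tool's x, y, z in degrees, then the shift along the tool's x, y, z in cm, then the closure in counts, from 0 (fully open) to 255 (shut). In form: rx ry rz x y z claw; .... A call has 1 to 10 rows; each row shifts and turns the commanded pose from where the row before left it, along the tool's axes as they then stand; what a row does not reach is not made up. A row lasts 1/12 s, in which the tool goes at most 41.7 mm and 7.16 degrees, less where a joint would pass 70% of its speed; a pose out of reach is approached as far as the arm can. A call with a gripper value outside its range is refused whole. The fingers move at their own pace and stop on an object; "grip_force" is the grip in N (left out, the last holds). Time passes only in rows, so rows that do not move let the fingers close. It gives the time, the measured TCP pose, the force, the opening and the grip force at its end, in the units of the state.
- env.observe(): the state, without advancing time (a new reading comes with each control period).
- imaging.get_image(name): name is "scene" or "top" or "wrist"; returns a dict with "pixels" (480x640x3 uint8, red, green, blue), "depth" (480x640 float32, m along the optical axis (not along the pixel's ray), 0 where there is no reading), "fov_y" (degrees; the focal length in pixels is half the picture's height over the tangent of half this angle, whatever the lens; pixels are square), "cx", "cy" (the principal point, pixels), "distortion" ([k1, k2, p1, p2, k3] as OpenCV has them; the pictures are not rectified), "world_from_camera" (4x4, takes a point from camera to world coordinates). Camera axes: x right, y down, z forward; pixel columns grow to the right and rows downward; lengths in m; the calibration is good to about 2 mm. A picture is of the moment at which its call begins.
- job.close_job(): hands the job in; it is judged then, once.
Trained networks look in the newest picture that a camera, given by its name, has taken for a name from the list of things; names that differ only in an ending like _2 or _b are one class to them, and where a whole thing is asked for, a point or a joint stands for the part that bears it (a point fixed in the world has none). Each returns a list of dicts, best first, with "confidence" (0 to 1); they miss things now and then, are a little off and sometimes report something else, mostly with a low value. They report only what shows in the picture. A call takes as long as a camera call. They do not tell look-alikes from the thing itself.
- models.outline_of(camera, query): "region" (480x640 bool, what is visible of it) and "bbox" ([centre column, centre row, width, height] in pixels, round what is visible of it).
- models.tip_of(camera, query): "at" ([column, row] in pixels: a listed point, or the origin of a listed thing).
The state is a dict: "time_s": time; "q": joint angles; "qvel": joint speeds; "joint_efforts": joint torques, N m; "position": TCP position; "tool_rot": TCP orientation; "ft_force": force on the tool from outside, world axes, zero at the start; "wrist_torque": the same for the moment, N m; "grip_width": finger opening in m; "gripper_force": force on a finger pad.
Only numpy, scipy, OpenCV 4.12 (cv2) and the standard library are available. Lean on these libraries where they do the work, as an engineer would, in place of code of your own. Each camera call takes 0.05 s, during which the arm holds its last target. There are 200 camera calls.

### The job

The small wooden tray has been left upside down on the timber shelf. Slide it out over the shelf's free left-hand end far enough to get under it, turn it over, and leave it right way up and lying flat, wholly on the shelf with nothing hanging over any edge. Let it down instead of dropping it, never let it fall off the shelf, and leave the cloche, the ceramic box and the bottle opener where they are.

Things in the scene. Friction and masses are not known exactly. Their poses are not given: they have to be found in the camera images.
- shelf_end (a point): Middle of the top edge of the free left-hand end of the shelf, a fixed recycled timber sleeper (850 mm long, 250 mm deep, 100 mm high) lying on the work surface. y points level out over the free end (the shelf lies at negative y), x across the shelf away from the robot, z up. The shelf top is 100 mm above the work surface; the end face is upright and the space before it is empty.
- tray_mid (a point): Centre (half-way up) of a loose rigid tray of dark wood, 200 mm (x) by 150 mm (y) by 20 mm high, 0.25 to 0.5 kg: 7 mm base, rim 10 mm thick all round, plain flat outer sides. z points out of its plain base: up while it lies upside down (rim on the shelf), down when right way up. At first its 200 mm sides lie along the shelf's end edge within 0.2 rad, 25 mm or more from it.
- tray_c1 (a point): Corner of the tray, half-way up its height: -100 mm in the tray's x, -75 mm in its y.
- tray_c2 (a point): Corner of the tray, half-way up its height: -100 mm in the tray's x, +75 mm in its y.
- tray_c3 (a point): Corner of the tray, half-way up its height: +100 mm in the tray's x, -75 mm in its y.
- tray_c4 (a point): Corner of the tray, half-way up its height: +100 mm in the tray's x, +75 mm in its y.
- cloche_mid (a point): Point on the axis of a glass cloche on a round wooden base (120 mm across, 171 mm high), 85 mm above its underside; stands loose on the shelf to the right of the tray, 60 mm or more from it. Leave alone.
- flipbox_mid (a point): Centre of a closed white ceramic box with a flip-top lid on a brass hinge (104 x 84 mm, 60 mm high); stands loose on the shelf to the right of the tray, 60 mm or more from it. Leave alone.
- opener: Flat steel bottle opener, 120 mm long, 34 mm wide, 5 mm thick, lying on the shelf to the right of the tray; origin under its middle. Leave alone.
Not all that is in view belongs to the job. What is shaped like the part that bears tray_mid but orange or yellow is not meant.

How it is judged:
By the outcome, as a careful person would: the job done as asked, in the order asked, and still so for the second after the job is handed in, with the robot touching nothing.
It also fails if it takes over 72 s, if anything falls off the work surface, if the arm or the gripper's body presses on something with over 40 N, if the wrist force passes 120 N, or if a joint passes its speed limit or range.

## Working session

There is one attempt and no reset: what is moved stays moved. The work goes in short steps, Python scripts to look and compute and a tool call to move; the robot and the scene stay as the last step left them, time stands still between calls to the robot, and variables do not carry over. Pictures are saved under pics/ and viewed, at most 10 in all, crops included, and the job is handed in when it is done.

Besides the shell and the picture viewer there is one more tool, called as name(argument=value, ...) on one line, values as JSON. jog_arm: Moves the arm, as the interface text tells. Its arguments: {"type":"object","properties":{"plan":{"type":"string"},"grip_force":{"type":"number"}},"required":["plan"]}

```bash
mkdir -p pics; cat > h.py <<'E'
import numpy as np, cv2
from rig import env, imaging, job, models
def K(im):
    f=240/np.tan(np.radians(im["fov_y"])/2); return np.array([[f,0,im["cx"]],[0,f,im["cy"]],[0,0,1]])
def cloud(im):
    v,u=np.mgrid[0:480,0:640]
    p=cv2.undistortPoints(np.stack([u,v],-1).reshape(-1,1,2).astype(np.float32),K(im),np.array(im["distortion"])).reshape(480,640,2)
    d=im["depth"][...,None]
    P=np.concatenate([p*d,d],-1); T=im["world_from_camera"]
    W=P@T[:3,:3].T+T[:3,3]; W[im["depth"]==0]=np.nan; return W
def ray(im,uv):
    p=cv2.undistortPoints(np.array([[uv]],np.float32),K(im),np.array(im["distortion"])).ravel()
    T=np.array(im["world_from_camera"]); return T[:3,3],T[:3,:3]@np.array([p[0],p[1],1])
def onz(im,uv,z):
    o,d=ray(im,uv); return o+d*(z-o[2])/d[2]
E
python3 - <<'E'
from h import *
np.set_printoptions(precision=3,suppress=True)
ims=[]
for c in("top","scene"):
    im=imaging.get_image(c); ims.append(im["pixels"]); print(c,im["world_from_camera"][:3,3],im["world_from_camera"][:3,2]); W=cloud(im)
    for o in models.outline_of(c,"tray_mid"):
        P=W[o["region"]]; P=P[~np.isnan(P[:,0])]; z=np.median(P[:,2]); Q=P[abs(P[:,2]-z)<.006]
        if len(Q)<10: continue
        print("tray",o["confidence"],o["bbox"],z,cv2.minAreaRect(Q[:,:2].astype(np.float32)),im["pixels"][o["region"]].mean(0))
    for n in("shelf_end","tray_mid","tray_c1","tray_c2","tray_c3","tray_c4","cloche_mid","flipbox_mid","opener"):
        for o in models.tip_of(c,n)[:2]:
            z={"shelf_end":.1,"cloche_mid":.185,"flipbox_mid":.13,"opener":.1}.get(n,.11)
            print(n,round(o["confidence"],2),o["at"],onz(im,o["at"],z))
cv2.imwrite("pics/a.png",cv2.resize(np.vstack(ims),(0,0),fx=.62,fy=.62)[...,::-1])
s=env.observe();print(s["position"],s["tool_rot"],s["ft_force"],env.tcp_to_grasp)
E
```

```text
top [ 0.416 -0.041  1.181] [ 0.121 -0.01  -0.993]
tray 0.96 [357.8, 328.4, 84.3, 77.5] 0.018757845148284713 ((0.3079269528388977, -0.1645820140838623), (0.18202398717403412, 0.15142835676670074), 29.129846572875977) [216.604 112.528  12.508]
tray 0.81 [166.8, 165.9, 67.8, 76.0] 0.018912042487981173 ((0.7514302134513855, 0.3536933362483978), (0.15401336550712585, 0.20135685801506042), 84.58589935302734) [214.436 109.908  12.51 ]
tray 0.76 [161.3, 313.9, 84.8, 91.5] 0.01887377031255788 ((0.35664102435112, 0.35485899448394775), (0.20057861506938934, 0.15314429998397827), 26.94600486755371) [215.581 187.584  12.3  ]
tray 0.73 [286.9, 221.2, 68.9, 84.5] 0.11877401357042627 ((0.5890631675720215, 0.015476055443286896), (0.20045362412929535, 0.1500544250011444), 6.168126106262207) [89.195 57.805 37.531]
shelf_end 0.6 [263.6, 265.2] [0.481 0.075 0.1  ]
shelf_end 0.55 [220.3, 224.3] [0.581 0.183 0.1  ]
tray_mid 0.89 [158.2, 314.8] [0.361 0.323 0.11 ]
tray_mid 0.8 [358.3, 335.0] [ 0.316 -0.153  0.11 ]
tray_c1 0.97 [144.9, 133.0] [0.809 0.378 0.11 ]
tray_c1 0.93 [255.0, 186.2] [0.675 0.099 0.11 
[... 1380 characters left out ...]
53.6, 241.9] [0.591 0.021 0.11 ]
tray_mid 0.65 [203.1, 267.7] [ 0.353 -0.201  0.11 ]
tray_c1 0.96 [421.6, 194.8] [0.663 0.215 0.11 ]
tray_c1 0.94 [374.9, 120.3] [0.459 0.369 0.11 ]
tray_c2 0.96 [421.6, 194.8] [0.663 0.215 0.11 ]
tray_c2 0.94 [374.9, 120.3] [0.459 0.369 0.11 ]
tray_c3 0.96 [421.6, 194.8] [0.663 0.215 0.11 ]
tray_c3 0.94 [374.9, 120.3] [0.459 0.369 0.11 ]
tray_c4 0.96 [421.6, 194.8] [0.663 0.215 0.11 ]
tray_c4 0.94 [374.9, 120.3] [0.459 0.369 0.11 ]
flipbox_mid 0.81 [264.0, 424.7] [ 0.646 -0.394  0.13 ]
opener 0.61 [223.3, 358.4] [ 0.505 -0.332  0.1  ]
[ 0.231 -0.499  0.231] [[ 0.908  0.419 -0.   ]
 [ 0.419 -0.908 -0.   ]
 [-0.     0.    -1.   ]] [-0.094 -0.042 -0.843] -0.0187
```

View pics/a.png

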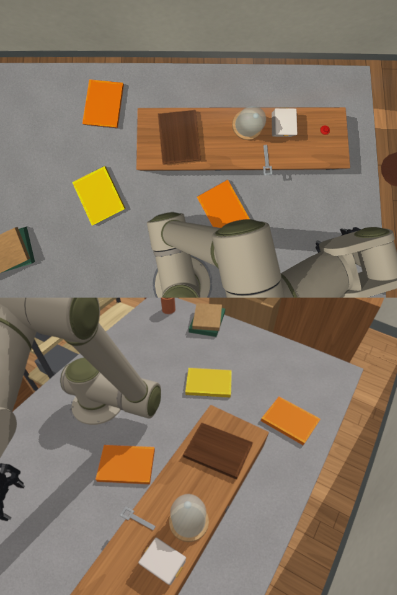

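```bash
cat >> h.py <<'E'
from scipy.spatial.transform import Rotation as Ro
np.set_printoptions(precision=4,suppress=True)
def to(p,R):
    "remaining shift (cm, tool axes now) and turn (deg rotvec)"
    s=env.observe();C=np.array(s["tool_rot"])
    print("shift now-axes cm",100*C.T@(np.array(p)-s["position"]),"in target axes",100*np.array(R).T@(np.array(p)-s["position"]),"turn",Ro.from_matrix(C.T@R).as_rotvec(degrees=True))
def tray(c):
    im=imaging.get_image(c);W=cloud(im);r=[]
    for o in models.outline_of(c,"tray_mid"):
        P=W[o["region"]];col=np.median(im["pixels"][o["region"]],0)
        if col[0]>150: continue
        P=P[~np.isnan(P[:,0])];r.append((o["confidence"],P))
        print(c,o["confidence"],np.median(P,0),cv2.minAreaRect(P[abs(P[:,2]-np.median(P[:,2]))<.006][:,:2].astype(np.float32)))
    return im,W,r
E
python3 - <<'E'
from h import *
for c in("top","scene"):
    im=imaging.get_image(c);W=cloud(im)
    m=(abs(W[...,2]-.1)<.006)&(abs(W[...,0]-.58)<.16)
    n,l,st,_=cv2.connectedComponentsWithStats(m.astype(np.uint8)); k=1+st[1:,4].argmax()
    P=W[l==k]; print(c,np.median(P[:,2]),cv2.boxPoints(cv2.minAreaRect(P[:,:2].astype(np.float32))))
a=np.radians(6.2); y=np.array([np.cos(a),np.sin(a),0]);z=np.array([0,0,-1.]);R=np.c_[np.cross(y,z),y,z]
to([.60,-.10,.2],R); to([.60,-.10,.2],R*[-1,-1,1])
E
```

```text
top 0.09890321033899885 [[ 0.435   0.1816]
 [ 0.4461 -0.6669]
 [ 0.7198 -0.6633]
 [ 0.7087  0.1852]]
scene 0.09894564137854817 [[ 0.4397  0.1827]
 [ 0.4461 -0.6096]
 [ 0.7196 -0.6074]
 [ 0.7132  0.1849]]
shift now-axes cm [ 50.2741 -20.7538   3.1338] in target axes [35.7042 41.0297  3.1307] turn [ -0.0006  -0.0037 -71.4016]
shift now-axes cm [ 50.2741 -20.7538   3.1338] in target axes [-35.7042 -41.0297   3.1307] turn [ -0.004    0.0006 108.5984]
```

jog_arm(plan="0 0 -7.14 0 0 -0.6 0;0 0 -7.14 0 0 -0.6 0;0 0 -7.14 0 0 -0.6 0;0 0 -7.14 0 0 -0.6 0;0 0 -7.14 0 0 -0.6 0;0 0 -7.14 0 0 -0.6 0;0 0 -7.14 0 0 -0.6 0;0 0 -7.14 0 0 -0.6 0;0 0 -7.14 0 0 -0.6 0;0 0 -7.14 0 0 -0.6 0")

```text
time_s: 2.03
position: [0.2307, -0.4992, 0.2916]
tool_rot: [[-0.114, 0.993, -0.0], [0.993, 0.114, 0.0], [0.0, 0.0, -1.0]]
ft_force: [-0.2, 1.0, -0.6]
grip_width: 0.0857
gripper_force: 0.0
```

jog_arm(plan="0 0 0 2.55 2.93 0 0;0 0 0 2.55 2.93 0 0;0 0 0 2.55 2.93 0 0;0 0 0 2.55 2.93 0 0;0 0 0 2.55 2.93 0 0;0 0 0 2.55 2.93 0 0;0 0 0 2.55 2.93 0 0;0 0 0 2.55 2.93 0 0;0 0 0 2.55 2.93 0 0;0 0 0 2.55 2.93 0 0")

```text
time_s: 2.87
position: [0.4954, -0.2124, 0.2915]
tool_rot: [[-0.108, 0.994, 0.0], [0.994, 0.108, -0.0], [-0.0, 0.0, -1.0]]
ft_force: [0.7, -1.2, -0.1]
grip_width: 0.0852
gripper_force: 0.0
```

jog_arm(plan="0 0 0 2.55 2.93 0 0;0 0 0 2.55 2.93 0 0;0 0 0 2.55 2.93 0 0;0 0 0 2.55 2.93 0 0;0 0 0 0 0 0 0;0 0 0 0 0 0 0")

```text
time_s: 3.37
position: [0.6007, -0.0986, 0.2907]
tool_rot: [[-0.111, 0.994, -0.001], [0.994, 0.111, 0.0], [0.0, -0.001, -1.0]]
ft_force: [0.6, -0.7, -0.3]
grip_width: 0.0851
gripper_force: 0.0
```

```bash
python3 - <<'E'
from h import *
s=env.observe();print(s["time_s"],s["position"],s["q"]);print(s["tool_rot"])
a=np.radians(6.2); y=np.array([np.cos(a),np.sin(a),0]);z=np.array([0,0,-1.]);R=np.c_[np.cross(y,z),y,z]
to([.60,-.10,.095],R)
im=imaging.get_image("top");cv2.imwrite("pics/b.png",im["pixels"][80:330,150:550][...,::-1])
E
```

```text
3.3667 [ 0.6007 -0.0986  0.2907] [-20.4472  26.2364  57.4328  -0.0075  96.3759 -26.8193]
[[-0.111   0.9938 -0.0008]
 [ 0.9938  0.111   0.0002]
 [ 0.0002 -0.0008 -1.    ]]
shift now-axes cm [-0.1383 -0.0665 19.5677] in target axes [-0.1339 -0.081  19.5677] turn [-0.0437 -0.0136  0.1713]
```

View pics/b.png

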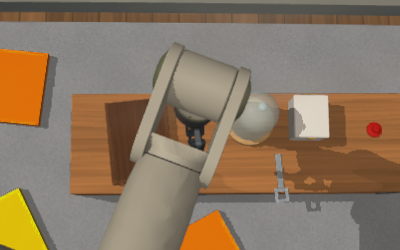

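```bash
python3 - <<'E'
from h import *
for c in("top","scene"):
    W=cloud(imaging.get_image(c)).reshape(-1,3);W=W[~np.isnan(W[:,0])]
    r=np.hypot(W[:,0]-.643,W[:,1]+.259)
    for lo in np.arange(.3,.7,.05):
        A=W[(W[:,2]>lo)&(W[:,2]<lo+.05)]
        q=np.hypot(A[:,0]-.643,A[:,1]+.259)
        if len(A): print(c,round(lo,2),len(A),"min dist to cloche axis",q.min(), "y range",A[:,1].min(),A[:,1].max())
    A=W[(r<.08)&(W[:,2]>.12)&(W[:,2]<.3)];print("cloche",A[:,2].max(),A.min(0),A.max(0))
E
```

```text
top 0.3 84 min dist to cloche axis 0.18868232660673978 y range -0.09330929800933524 0.22040118014456245
top 0.35 253 min dist to cloche axis 0.15763629534325244 y range -0.11975009117651461 0.2071370284822514
top 0.4 368 min dist to cloche axis 0.15289642174467283 y range -0.12370798528827989 0.20338155764695787
top 0.45 174 min dist to cloche axis 0.1598635055492662 y range -0.1208905220385953 -0.03197547660850806
top 0.5 379 min dist to cloche axis 0.10726486014917855 y range -0.15341702503416332 0.004811577453516139
top 0.55 12390 min dist to cloche axis 0.0946550848170604 y range -0.16881497861381747 0.07375791782389182
top 0.6 11721 min dist to cloche axis 0.299291427133116 y range -0.05738545646838589 0.19981437325362103
top 0.65 14687 min dist to cloche axis 0.4242849862108817 y range -0.04699385174263733 0.1981301660583283
cloche 0.271744059567843 [ 0.5809 -0.3046  0.1201] [ 0.6898 -0.2076  0.2717]
scene 0.3 263 min dist to cloche axis 0.14892757261270292 y range -0.1210977313031249 -0.09020430227808046
scene 0.35 1274 min dist to cloche axis 0.14070114837255612 y range -0.12407038967874912 -0.0815326571219614
scene 0.4 1050 min dist to cloche axis 0.12350192794800975 y range -0.14091121156348835 -0.08200695616245735
scene 0.45 968 min dist to cloche axis 0.12190613987723123 y range -0.1481021662436287 0.17347513115203883
scene 0.5 3439 min dist to cloche axis 0.08799037886545989 y range -0.17429985711770413 0.15855207277608918
scene 0.55 15472 min dist to cloche axis 0.08837699972298986 y range -0.17393230898929768 0.019014215837751813
scene 0.6 2477 min dist to cloche axis 0.29217721465777974 y range -0.060526943172387604 0.021141279725787887
cloche 0.2729629560224386 [ 0.5866 -0.3154  0.12  ] [ 0.6976 -0.2114  0.273 ]
```

jog_arm(plan="0 0 0 0 0 3.6 0;0 0 0 0 0 3.6 0;0 0 0 0 0 3.6 0;0 0 0 0 0 3.6 0;0 0 0 0 0 3.0 0;0 0 0 0 0 1.2 0;0 0 0 0 0 1.0 0;0 0 0 0 0 0 0;0 0 0 0 0 0 0")

```text
time_s: 4.27
position: [0.6, -0.1009, 0.0961]
tool_rot: [[-0.107, 0.994, 0.001], [0.994, 0.107, -0.0], [-0.001, 0.001, -1.0]]
ft_force: [0.5, -1.0, -0.1]
grip_width: 0.0856
gripper_force: 0.0
```

```bash
python3 - <<'E'
from h import *
s=env.observe();print(s["position"],s["ft_force"])
im=imaging.get_image("wrist");W=cloud(im)
cv2.imwrite("pics/c.png",im["pixels"][...,::-1])
print(im["world_from_camera"])
E
```

```text
[ 0.6    -0.1009  0.0961] [ 0.4815 -0.9596 -0.0984]
[[ 0.9943  0.102   0.0307  0.5922]
 [ 0.1065 -0.9532 -0.2829 -0.0287]
 [ 0.0005  0.2845 -0.9587  0.2379]
 [ 0.      0.      0.      1.    ]]
```

View pics/c.png

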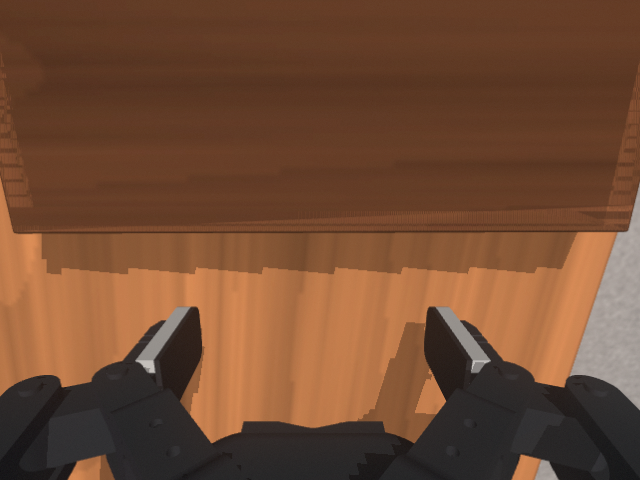

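jog_arm(plan="0 0 0 1 0 0 0;0 0 0 1 0 0 0;0 0 0 1 0 0 0;0 0 0 1 0 0 0;0 0 0.8 1 0 0 0;0 0 1 1 0 0 0;0 0 1 1 0 0 0;0 0 1 1 0 0 0;0 0 1 1 0 0 0;0 0 1 1 0 0 0")

```text
time_s: 5.15
position: [0.5915, 0.0005, 0.0959]
tool_rot: [[-0.007, 1.0, 0.001], [1.0, 0.007, -0.001], [-0.001, 0.001, -1.0]]
ft_force: [-0.2, -3.5, 2.1]
grip_width: 0.0855
gripper_force: 1.6
```

jog_arm(plan="0 0 0 1 0 0 0;0 0 0 1 0 0 0;0 0 0 1 0 0 0;0 0 0 1 0 0 0;0 0 0 0.5 0 0 0;0 0 0 0 0 0 0")

```text
time_s: 5.65
position: [0.591, 0.0461, 0.0951]
tool_rot: [[-0.008, 1.0, -0.001], [1.0, 0.008, 0.001], [0.001, -0.001, -1.0]]
ft_force: [-0.1, -1.1, -0.5]
grip_width: 0.0855
gripper_force: 0.0
```

```bash
python3 - <<'E'
from h import *
s=env.observe();print(s["position"],s["ft_force"],s["q"])
tray("scene");tray("top")
E
```

```text
[0.591  0.0461 0.0951] [-0.1055 -1.0966 -0.5298] [-6.99   33.2306 78.7359  0.0483 68.072  -7.4911]
scene 0.88 [0.6566 0.1393 0.1185] ((0.6238442659378052, 0.12995533645153046), (0.1423216164112091, 0.15205571055412292), 0.898016095161438)
top 0.84 [0.601  0.1855 0.1189] ((0.6000362634658813, 0.17976093292236328), (0.17617517709732056, 0.15073677897453308), 32.254364013671875)
```

jog_arm(plan="0 0 0 0.8 0 0 0;0 0 0 1 0 0 0;0 0 0 0.9 0 0 0;0 0 0 0.7 0 0 0;0 0 0 0 0 0 0;0 0 0 -3 0 0 0;0 0 0 0 0 -3.5 0;0 0 0 0 0 -3.5 0;0 0 0 0 0 -3.5 0;0 0 0 0 0 -3.5 0")

```text
time_s: 6.68
position: [0.5909, 0.0487, 0.2371]
tool_rot: [[-0.007, 1.0, -0.0], [1.0, 0.007, 0.0], [0.0, -0.0, -1.0]]
ft_force: [0.9, -0.3, 0.0]
grip_width: 0.0849
gripper_force: 0.0
```

jog_arm(plan="0 0 0 2 0 -3 0;0 0 0 3 -1 -2 0;0 0 0 3 -1 -2 0;0 0 0 3 -1 -2 0;0 0 0 3 -1 0 0;0 0 0 3 -1 0 0;0 0 0 3 -1 0 0;0 0 0 3 -1 0 0;0 0 0 0 0 0 0")

```text
time_s: 7.43
position: [0.5174, 0.2826, 0.3255]
tool_rot: [[-0.012, 1.0, -0.0], [1.0, 0.012, 0.002], [0.002, -0.0, -1.0]]
ft_force: [-0.5, -0.5, -0.8]
grip_width: 0.0849
gripper_force: 0.0
```

jog_arm(plan="0 -7 0 0 0 0 0;0 -7 0 0 0 0 0;0 -7 0 0 0 0 0;0 -7 0 0 0 0 0;0 -7 0 0 0 0 0;0 -7 0 0 0 0 0;0 0 0 0 0 0 0")

```text
time_s: 8.02
position: [0.5191, 0.2799, 0.3219]
tool_rot: [[-0.012, 1.0, 0.002], [0.738, 0.01, -0.675], [-0.675, -0.006, -0.738]]
ft_force: [0.4, 0.1, -2.1]
grip_width: 0.0855
gripper_force: 0.0
```

```bash
python3 - <<'E'
from h import *
s=env.observe();print(s["position"],s["q"]);print(s["tool_rot"])
tray("scene");tray("top")
E
```

```text
[0.5191 0.2799 0.3219] [ 31.3632  36.1575  45.6193 -40.2971 116.8167  17.8577]
[[-0.0119  0.9999  0.0023]
 [ 0.7381  0.0103 -0.6746]
 [-0.6745 -0.0064 -0.7382]]
scene 0.91 [0.5975 0.1555 0.1185] ((0.5936577320098877, 0.16571038961410522), (0.1999448984861374, 0.15506614744663239), 0.13287915289402008)
top 0.9 [0.5907 0.1656 0.1187] ((0.591349184513092, 0.16679562628269196), (0.19996248185634613, 0.1514756828546524), 0.36612385511398315)
```

```bash
python3 - <<'E'
from h import *
C=np.array(env.observe()["tool_rot"])
to([.57,.34,.18],C)
E
```

```text
shift now-axes cm [14.3946  5.0234  6.7581] in target axes [14.3946  5.0234  6.7581] turn [0. 0. 0.]
```

jog_arm(plan="0 0 0 2.88 1 1.35 0;0 0 0 2.88 1 1.35 0;0 0 0 2.88 1 1.35 0;0 0 0 2.88 1 1.35 0;0 0 0 2.88 1 1.35 0;0 -7 0 0 0 0 0;0 -7 0 0 0 0 0;0 -7 0 0 0 0 0;0 -7 0 0 0 0 0;0 0 0 0 0 0 0")

```text
time_s: 9.05
position: [0.5689, 0.34, 0.1752]
tool_rot: [[-0.008, 1.0, 0.004], [0.336, 0.007, -0.942], [-0.942, -0.006, -0.336]]
ft_force: [-0.5, -0.1, -1.6]
grip_width: 0.0855
gripper_force: 0.0
```

```bash
python3 - <<'E'
from h import *
s=env.observe();print(s["position"],s["q"]);print(s["tool_rot"])
R=np.c_[[0,0,-1],[1,0,0],[0,-1,0]].astype(float)
to([.59,.34,.18],R)
E
```

```text
[0.5689 0.34   0.1752] [ 37.4331  60.0923  35.3985 -62.5946 122.2816  19.8368]
[[-0.0084  1.      0.0045]
 [ 0.3362  0.0071 -0.9418]
 [-0.9418 -0.0064 -0.3362]]
shift now-axes cm [-0.4694  2.1082 -0.1465] in target axes [-0.4779  2.1114  0.005 ] turn [  0.3376 -19.6475   0.4326]
```

jog_arm(plan="0 -6.6 0 0 0 0 0;0 -6.6 0 0 0 0 0;0 -6.6 0 0 0 0 0;0 0 -7 0 0 0 0;0 0 -7 0 0 0 0;0 0 -7 0 0 0 0;0 0 -7 0 0 0 0;0 0 -7 0 0 0 0;0 0 -7 0 0 0 0;0 0 0 0 0 0 0")

```text
time_s: 9.88
position: [0.57, 0.3388, 0.1806]
tool_rot: [[-0.671, 0.741, 0.005], [0.004, 0.011, -1.0], [-0.741, -0.671, -0.01]]
ft_force: [-0.6, -1.0, -0.2]
grip_width: 0.0854
gripper_force: 0.0
```

```bash
python3 - <<'E'
from h import *
s=env.observe();print(s["position"],s["q"]);print(s["tool_rot"])
for R in (np.c_[[-1,0,0],[0,0,-1],[0,-1,0]],np.c_[[1,0,0],[0,0,1],[0,-1,0]]): print(np.linalg.det(R));to([.5925,.32,.11],R.astype(float))
E
```

```text
[0.57   0.3388 0.1806] [ 38.1622  65.8604  34.8847 -81.0555 126.9431 -28.206 ]
[[-0.671   0.7414  0.0053]
 [ 0.0039  0.0107 -0.9999]
 [-0.7415 -0.6709 -0.01  ]]
1.0
shift now-axes cm [3.7179 6.3807 1.9667] in target axes [-2.2467  7.0574  1.884 ] turn [  0.6687   0.048  -47.8566]
1.0
shift now-axes cm [3.7179 6.3807 1.9667] in target axes [ 2.2467 -7.0574  1.884 ] turn [  0.0589  -0.8193 132.1412]
```

jog_arm(plan="0 0 -6.8 0 0 0 0;0 0 -6.8 0 0 0 0;0 0 -6.8 0 0 0 0;0 0 -6.8 0 0 0 0;0 0 -6.8 0 0 0 0;0 0 -6.8 0 0 0 0;0 0 -7 0 0 0 0;0 0 0 -0.75 2.4 0.6 0;0 0 0 -0.75 2.4 0.6 0;0 0 0 0 0 0 0")

```text
time_s: 10.72
position: [0.5855, 0.326, 0.1273]
tool_rot: [[-1.0, 0.001, 0.004], [-0.004, 0.004, -1.0], [-0.002, -1.0, -0.004]]
ft_force: [0.3, -0.8, -0.6]
grip_width: 0.0856
gripper_force: 0.0
```

```bash
python3 - <<'E'
from h import *
s=env.observe();print(s["position"],s["q"]);print(s["tool_rot"])
to([.5925,.32,.11],np.c_[[-1,0,0],[0,0,-1],[0,-1,0]].astype(float))
im=imaging.get_image("scene");W=cloud(im).reshape(-1,3)
im2=imaging.get_image("wrist")
cv2.imwrite("pics/d.png",cv2.resize(np.hstack([im["pixels"],im2["pixels"]]),(0,0),fx=.62,fy=.62)[...,::-1])
E
```

```text
[0.5855 0.326  0.1273] [ 36.7758  69.7113  34.8615 -79.1641 125.1031 -71.8253]
[[-1.      0.0015  0.0043]
 [-0.0043  0.0042 -1.    ]
 [-0.0015 -1.     -0.0042]]
shift now-axes cm [-0.6987  1.73    0.6074] in target axes [-0.7039  1.7315  0.5971] turn [ 0.239   0.245  -0.0861]
```

View pics/d.png

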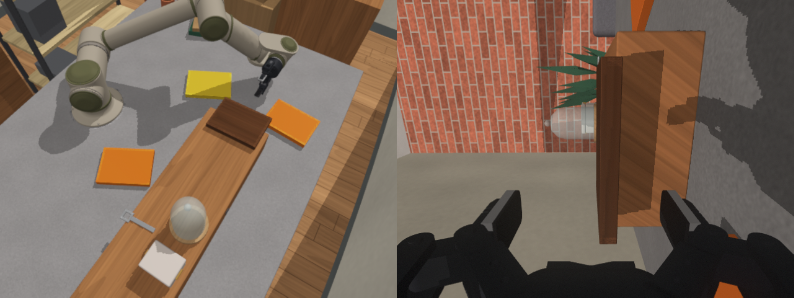

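jog_arm(plan="0 0 0 -0.35 0.9 0.3 0;0 0 0 -0.35 0.9 0.3 0;0 0 0 0 0 2 0;0 0 0 0 0 2 0;0 0 0 0 0 2 0;0 0 0 0 0 2 0;0 0 0 0 0 0 0")

```text
time_s: 11.4
position: [0.5926, 0.2396, 0.113]
tool_rot: [[-1.0, 0.004, 0.004], [-0.004, 0.004, -1.0], [-0.004, -1.0, -0.004]]
ft_force: [0.3, 0.3, 0.2]
grip_width: 0.0852
gripper_force: 0.0
```

```bash
python3 - <<'E'
from h import *
s=env.observe();print(s["position"],s["q"]);print(s["tool_rot"])
to([.5925,.21,.109],np.c_[[-1,0,0],[0,0,-1],[0,-1,0]].astype(float))
im2=imaging.get_image("wrist")
cv2.imwrite("pics/e.png",im2["pixels"][...,::-1])
E
```

```text
[0.5926 0.2396 0.113 ] [ 31.2918  65.3343  49.3876 -75.632  117.8461 -61.4226]
[[-1.      0.0037  0.0039]
 [-0.0039  0.004  -1.    ]
 [-0.0037 -1.     -0.004 ]]
shift now-axes cm [0.0185 0.3838 2.9572] in target axes [0.0055 0.3956 2.9557] turn [ 0.2272  0.2234 -0.2125]
```

View pics/e.png

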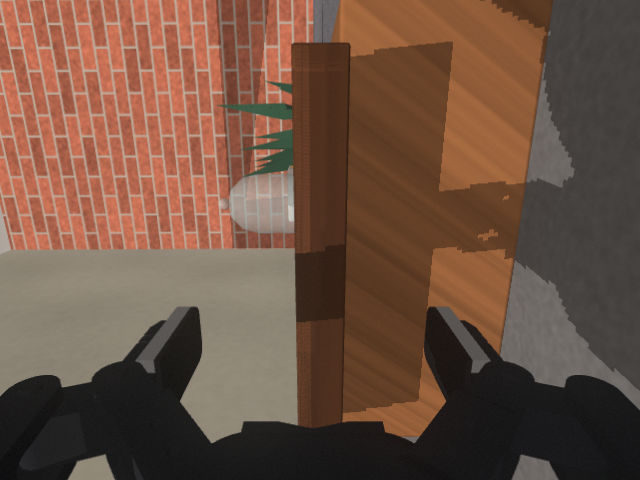

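jog_arm(plan="0 0 0 0 0.2 1 0;0 0 0 0 0 1 0;0 0 0 0 0 1 0;0 0 0 0 0 0 0;0 0 0 0 0 0 255;0 0 0 0 0 0 255;0 0 0 0 0 0 255;0 0 0 0 0 0 255;0 0 0 0 0 0 255;0 0 0 0 0 0 255", grip_force=25)

```text
time_s: 12.28
position: [0.5923, 0.2129, 0.1103]
tool_rot: [[-1.0, 0.003, 0.007], [-0.007, 0.004, -1.0], [-0.003, -1.0, -0.004]]
ft_force: [0.4, 1.7, -1.5]
grip_width: 0.02
gripper_force: 31.4
```

jog_arm(plan="0 0 0 0 0 0 255;0 0 0 0 0 0 255;0 0 0 0 0 0 255;0 0 0 0 0 0 255", grip_force=25)

```text
time_s: 12.62
position: [0.5923, 0.2126, 0.1104]
tool_rot: [[-1.0, 0.003, 0.007], [-0.007, 0.004, -1.0], [-0.003, -1.0, -0.003]]
ft_force: [0.3, 1.3, -1.0]
grip_width: 0.0195
gripper_force: 31.4
```

jog_arm(plan="0 0 0 0 0 0 255;0 0 0 0 0 0 255;0 0 0 0 0 0 255;0 0 0 0 -0.5 0 255;0 0 0 0 -1 0 255;0 0 0 0 -1.5 0 255;0 0 0 0 -1.5 0 255;0 0 0 0 -0.5 0 255;0 0 0 0 0 0 255", grip_force=120)

```text
time_s: 13.37
position: [0.5923, 0.2126, 0.163]
tool_rot: [[-1.0, 0.007, 0.007], [-0.007, 0.006, -1.0], [-0.007, -1.0, -0.006]]
ft_force: [1.3, -0.3, -3.1]
grip_width: 0.0179
gripper_force: 117.4
```

```bash
python3 - <<'E'
from h import *
s=env.observe();print(s["position"],s["q"],s["ft_force"],s["wrist_torque"],s["gripper_force"],s["grip_width"])
im,W,r=tray("scene")
P=r[0][1];A=np.c_[P[:,:2],np.ones(len(P))]
print(np.percentile(P[:,2],[2,50,98]))
c=np.linalg.lstsq(A,P[:,2],rcond=None)[0];print(c)
E
```

```text
[0.5923 0.2126 0.163 ] [ 29.5617  59.9744  53.5462 -77.1269 116.3996 -62.9475] [ 1.2924 -0.3493 -3.1208] [ 1.1745 -0.0199  0.037 ] 117.4488615989685 0.01790560504855807
scene 0.66 [0.6005 0.1524 0.1704] ((0.5937992930412292, 0.16348129510879517), (0.200059175491333, 0.1525610089302063), 0.1116132140159607)
[0.1543 0.1704 0.174 ]
[-0.0003  0.0344  0.1642]
```

jog_arm(plan="0 0 0 0 -2 0 255;-4 0 0 0 -2 0 255;-4 0 0 0 -2 -0.2 255;-4 0 0 0 -2 -0.4 255;-4 0 0 0 -2 -0.6 255;-4 0 0 0 -1.5 -0.6 255;0 0 0 0 0 0 255")

```text
time_s: 14.05
position: [0.5919, 0.2171, 0.2832]
tool_rot: [[-1.0, 0.01, 0.011], [-0.006, 0.351, -0.936], [-0.013, -0.936, -0.351]]
ft_force: [0.3, 0.2, -2.2]
grip_width: 0.0181
gripper_force: 118.2
```

jog_arm(plan="0 0 3 0 0 0 255;0 0 5 0 0 0 255;0 0 5 0 0 0 255;0 0 5 0 0 0 255;0 0 5 0 0 0 255;0 0 5 0 0 0 255;0 0 5 0 0 0 255;0 0 0 0 0 0 255")

```text
time_s: 14.72
position: [0.5916, 0.2171, 0.2752]
tool_rot: [[-0.839, 0.545, 0.006], [0.181, 0.29, -0.94], [-0.514, -0.787, -0.342]]
ft_force: [-0.2, -1.1, -3.2]
grip_width: 0.018
gripper_force: 117.9
```

```bash
python3 - <<'E'
from h import *
s=env.observe();print(s["position"],s["q"],s["ft_force"],s["wrist_torque"],s["gripper_force"],s["grip_width"]);print(s["tool_rot"])
im,W,r=tray("scene")
cv2.imwrite("pics/f.png",im["pixels"][50:400,200:600][...,::-1])
E
```

```text
[0.5916 0.2171 0.2752] [ 28.8426  47.5501  46.8083 -65.5871 114.8799 -41.9233] [-0.2292 -1.0982 -3.2059] [1.1461 0.045  0.0634] 117.92096614837646 0.018020521385462958
[[-0.8386  0.5447  0.0061]
 [ 0.1814  0.2898 -0.9397]
 [-0.5137 -0.7869 -0.3419]]
```

View pics/f.png

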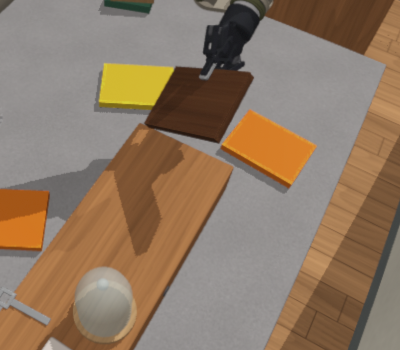

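jog_arm(plan="0 0 5 0 0 0 255;0 0 6 0 0 0 255;0 0 6 0 0 0 255;0 0 6 0 0 0 255;0 0 6 0 0 0 255;0 0 6 0 0 0 255;0 0 6 0 0 0 255;0 0 6 0 0 0 255;0 0 6 0 0 0 255;0 0 6 0 0 0 255")

```text
time_s: 15.65
position: [0.5917, 0.2171, 0.2768]
tool_rot: [[0.037, 0.999, 0.007], [0.344, -0.006, -0.939], [-0.938, 0.037, -0.344]]
ft_force: [-0.2, 0.3, -2.9]
grip_width: 0.0181
gripper_force: 118.4
```

jog_arm(plan="0 0 6 0 0 0 255;0 0 6 0 0 0 255;0 0 6 0 0 0 255;0 0 6 0 0 0 255;0 0 6 0 0 0 255;0 0 6 0 0 0 255;0 0 6 0 0 0 255;0 0 6 0 0 0 255;0 0 6 0 0 0 255;0 0 6 0 0 0 255")

```text
time_s: 16.48
position: [0.5916, 0.2171, 0.2768]
tool_rot: [[0.884, 0.468, 0.007], [0.167, -0.301, -0.939], [-0.437, 0.831, -0.344]]
ft_force: [-0.8, -0.0, -2.5]
grip_width: 0.0176
gripper_force: 119.1
```

jog_arm(plan="0 0 6 0 0 0 255;0 0 6 0 0 0 255;0 0 6 0 0 0 255;0 0 6 0 0 0 255;0 0 4 0 0 0 255;0 0 0 0 0 0 255;0 0 0 0 0 0 255")

```text
time_s: 17.07
position: [0.5917, 0.2171, 0.2771]
tool_rot: [[1.0, 0.004, 0.007], [0.008, -0.344, -0.939], [-0.001, 0.939, -0.344]]
ft_force: [0.5, -0.2, -3.5]
grip_width: 0.0179
gripper_force: 119.3
```

```bash
python3 - <<'E'
from h import *
s=env.observe();print(s["position"],s["q"],s["ft_force"],s["wrist_torque"],s["gripper_force"],s["grip_width"]);print(s["tool_rot"])
R=np.c_[[1,0,0],[0,0,1],[0,-1,0]].astype(float)
to([.59,.2,.2],R)
im,W,r=tray("scene")
for k,P in r: print(len(P),np.percentile(P,[2,98],axis=0))
cv2.imwrite("pics/g.png",im["pixels"][50:400,200:600][...,::-1])
E
```

```text
[0.5917 0.2171 0.2771] [ 28.8381  47.4124  46.6815 -65.5573 114.8796 104.6341] [ 0.5182 -0.2009 -3.5272] [1.1084 0.0167 0.0052] 119.28638577461243 0.01785545133318491
[[ 1.      0.004   0.0073]
 [ 0.0082 -0.3444 -0.9388]
 [-0.0013  0.9388 -0.3444]]
shift now-axes cm [-0.1712 -6.6489  4.2638] in target axes [-0.1668 -7.7103  1.7146] turn [-20.144   -0.4533   0.154 ]
scene 0.89 [0.5973 0.1709 0.2588] ((0.5918720960617065, 0.19614733755588531), (0.20111511647701263, 0.15668614208698273), 2.981200695037842)
6910 [[0.4982 0.1    0.2354]
 [0.6908 0.2358 0.2936]]
```

View pics/g.png

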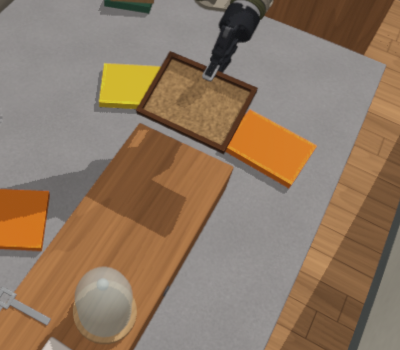

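jog_arm(plan="0 0 0 0 -1.7 1 255;0 0 0 0 -1.7 1 255;0 0 0 0 -1.7 1 255;0 0 0 0 -1.7 1 255;0 0 0 0 -1.7 1 255;-4 0 0 0 0 0 255;-4 0 0 0 0 0 255;-4 0 0 0 -0.5 0 255;-4 0 0 0 -1 0 255;-4 0 0 0 -1 0 255")

```text
time_s: 18.0
position: [0.5924, 0.2032, 0.1559]
tool_rot: [[1.0, -0.002, 0.008], [0.008, -0.001, -1.0], [0.002, 1.0, -0.001]]
ft_force: [0.5, 1.0, -4.2]
grip_width: 0.0182
gripper_force: 119.6
```

jog_arm(plan="0 0 0 0 -1 0 255;0 0 0 0 0 0 255;0 0 0 0 0 0 255")

```text
time_s: 18.25
position: [0.5925, 0.2028, 0.1461]
tool_rot: [[1.0, -0.003, 0.007], [0.007, -0.005, -1.0], [0.003, 1.0, -0.005]]
ft_force: [-0.3, -0.7, -3.7]
grip_width: 0.0181
gripper_force: 120.1
```

```bash
python3 - <<'E'
from h import *
s=env.observe();print(s["position"],s["q"],s["ft_force"]);print(s["tool_rot"])
im,W,r=tray("scene")
P=r[0][1];z0=np.median(P[:,2])
P=P[(abs(P[:,0]-.592)<.08)&(P[:,1]<.20)&(P[:,1]>.115)]
c=np.linalg.lstsq(np.c_[P[:,:2]-[.592,.16],np.ones(len(P))],P[:,2],rcond=None)[0];print("floor plane",np.degrees(c[:2]),c[2])
E
```

```text
[0.5925 0.2028 0.1461] [ 28.9018  60.7282  55.0474 -76.4192 115.3043 119.0865] [-0.3081 -0.7332 -3.7211]
[[ 1.     -0.003   0.0069]
 [ 0.0069 -0.0053 -1.    ]
 [ 0.003   1.     -0.0053]]Traceback (most recent call last):
  File "<stdin>", line 4, in <module>
IndexError: list index out of range
```

```bash
python3 - <<'E'
from h import *
W=cloud(imaging.get_image("scene")).reshape(-1,3)
P=W[(abs(W[:,0]-.592)<.085)&(W[:,1]<.165)&(W[:,1]>.105)&(W[:,2]>.12)&(W[:,2]<.16)]
c=np.linalg.lstsq(np.c_[P[:,:2]-[.592,.16],np.ones(len(P))],P[:,2],rcond=None)[0];print(len(P),"floor plane",np.degrees(c[:2]),c[2])
z=c[2]+(.085-.16)*c[1]-.007;print("far underside z",z)
E
```

```text
1667 floor plane [0.1857 0.1647] 0.1440045237123581
far underside z 0.13678897765775982
```

jog_arm(plan="0 0 0 0 -1 0 255;0 0 0 0 -1 0 255;0 0 0 0 -0.8 0 255;0 0 0 0 -0.3 0 255;0 0 0 0 -0.2 0 255;0 0 0 0 -0.1 0 255;0 0 0 0 0 0 255;0 0 0 0 0 0 255")

```text
time_s: 19.07
position: [0.5925, 0.203, 0.1123]
tool_rot: [[1.0, -0.004, 0.007], [0.007, -0.004, -1.0], [0.004, 1.0, -0.004]]
ft_force: [0.0, 0.2, -3.2]
grip_width: 0.0179
gripper_force: 119.8
```

jog_arm(plan="0 0 0 0 -0.1 0 255;0 0 0 0 0 0 255;0 0 0 0 0 0 255")

```text
time_s: 19.32
position: [0.5924, 0.203, 0.1111]
tool_rot: [[1.0, -0.004, 0.007], [0.007, -0.004, -1.0], [0.004, 1.0, -0.004]]
ft_force: [-0.4, 0.2, -3.4]
grip_width: 0.018
gripper_force: 119.9
```

jog_arm(plan="0 0 0 0 -0.1 0 255;0 0 0 0 0 0 255;0 0 0 0 0 0 255")

```text
time_s: 19.57
position: [0.5924, 0.203, 0.11]
tool_rot: [[1.0, -0.004, 0.007], [0.007, -0.003, -1.0], [0.004, 1.0, -0.003]]
ft_force: [-0.4, 0.3, -1.8]
grip_width: 0.0181
gripper_force: 119.6
```

jog_arm(plan="0 0 0 0 -0.1 0 255;0 0 0 0 0 0 255;0 0 0 0 0 0 255")

```text
time_s: 19.82
position: [0.5924, 0.203, 0.1098]
tool_rot: [[1.0, -0.005, 0.007], [0.007, -0.003, -1.0], [0.005, 1.0, -0.003]]
ft_force: [-0.9, 0.0, 3.9]
grip_width: 0.018
gripper_force: 118.7
```

jog_arm(plan="0 0 0 0 0 0 200;0 0 0 0 0 0 150;0 0 0 0 0 0 100;0 0 0 0 0 0 50;0 0 0 0 0 0 0;0 0 0 0 0 0 0;0 0 0 0 0 0 0;0 0 0 0 0 0 0", grip_force=20)

```text
time_s: 20.48
position: [0.5924, 0.203, 0.1089]
tool_rot: [[1.0, -0.003, 0.007], [0.007, -0.004, -1.0], [0.003, 1.0, -0.004]]
ft_force: [-0.2, 0.0, -0.9]
grip_width: 0.0855
gripper_force: 0.0
```

jog_arm(plan="0 0 0 0 0 -1 0;0 0 0 0 0 -2 0;0 0 0 0 0 -2 0;0 0 0 0 0 -3 0;0 0 0 0 0 0 0")

```text
time_s: 20.9
position: [0.5908, 0.2878, 0.1091]
tool_rot: [[1.0, -0.005, 0.011], [0.011, -0.005, -1.0], [0.005, 1.0, -0.005]]
ft_force: [-0.6, 0.2, -0.6]
grip_width: 0.0854
gripper_force: 0.0
```

```bash
cat >>h.py <<'E'
def rim(c,zmin=.112,zmax=.126):
    im=imaging.get_image(c);W=cloud(im)
    m=(abs(W[...,0]-.592)<.125)&(W[...,1]>-.1)&(W[...,1]<.25)&(W[...,2]>zmin)&(W[...,2]<zmax)
    n,l,st,_=cv2.connectedComponentsWithStats(m.astype(np.uint8));P=W[l==1+st[1:,4].argmax()]
    r=cv2.minAreaRect(P[:,:2].astype(np.float32));print(c,len(P),np.median(P[:,2]),r);print(cv2.boxPoints(r).ravel())
    return im
E
python3 - <<'E'
from h import *
s=env.observe();print(s["position"],s["q"],s["grip_width"],s["ft_force"])
im=rim("scene");rim("top")
cv2.imwrite("pics/i.png",im["pixels"][50:400,200:600][...,::-1])
E
```

```text
[0.5908 0.2878 0.1091] [ 34.4127  68.4023  41.7403 -76.7389 121.3644 114.2429] 0.08541665498945832 [-0.556   0.2492 -0.5525]
scene 1322 0.118078102280822 ((0.5941183567047119, 0.1551142930984497), (0.19939817488193512, 0.15394580364227295), 0.15225015580654144)
[0.4942 0.2318 0.4946 0.0779 0.694  0.0784 0.6936 0.2324]
top 1199 0.11841821266156383 ((0.5912923812866211, 0.1567385494709015), (0.19982442259788513, 0.1507568508386612), 0.1179623007774353)
[0.4912 0.2319 0.4915 0.0812 0.6914 0.0816 0.691  0.2323]
```

View pics/i.png

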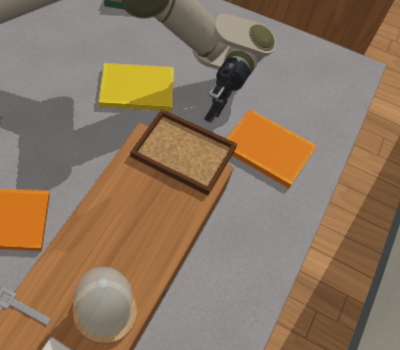

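jog_arm(plan="0 0 0 0 1 0 255;0 0 0 0 0 0 255;0 0 0 0 0 0 255;0 0 0 0 0 0 255;0 0 0 0 0 0 255;0 0 0 0 0 0 255;0 0 0 0 0 1.5 255;0 0 0 0 0 1.5 255;0 0 0 0 0 1 255;0 0 0 0 0 0 255")

```text
time_s: 21.83
position: [0.5923, 0.2412, 0.1192]
tool_rot: [[1.0, -0.003, 0.005], [0.005, -0.003, -1.0], [0.003, 1.0, -0.003]]
ft_force: [1.0, 0.4, -0.1]
grip_width: -0.0002
gripper_force: 0.0
```

jog_arm(plan="0 0 0 0 0 0.8 255;0 0 0 0 0 0.8 255;0 0 0 0 0 0.8 255;0 0 0 0 0 0.8 255;0 0 0 0 0 0.8 255;0 0 0 0 0 0.8 255;0 0 0 0 0 0 255")

```text
time_s: 22.42
position: [0.5925, 0.1933, 0.1191]
tool_rot: [[1.0, -0.003, 0.005], [0.005, -0.003, -1.0], [0.003, 1.0, -0.003]]
ft_force: [0.2, 0.2, 0.2]
grip_width: -0.0
gripper_force: 0.0
```

```bash
python3 - <<'E'
from h import *
s=env.observe();print(s["position"],s["q"],s["grip_width"],s["ft_force"])
rim("scene");rim("top")
E
```

```text
[0.5925 0.1933 0.1191] [ 28.2336  62.4031  56.3399 -75.5287 114.1428 122.0693] -2.535714320608693e-05 [0.2164 0.2273 0.1717]
scene 1446 0.11818410240088106 ((0.5942349433898926, 0.14156962931156158), (0.20110517740249634, 0.20501214265823364), 0.8467313647270203)
[0.4922 0.2426 0.4952 0.0376 0.6963 0.0406 0.6933 0.2456]
top 1267 0.11873124670479007 ((0.591413140296936, 0.13979017734527588), (0.19959478080272675, 0.19065514206886292), 0.48762232065200806)
[0.4908 0.2343 0.4924 0.0436 0.692  0.0453 0.6904 0.236 ]
```

jog_arm(plan="0 0 0 0 0 0.8 255;0 0 0 0 0 0.8 255;0 0 0 0 0 0.8 255;0 0 0 0 0 0.8 255;0 0 0 0 0 0.8 255;0 0 0 0 0 0.5 255;0 0 0 0 0 0 255;0 0 0 0 0 -2 255;0 0 0 0 0 -3 255;0 0 0 0 0 -3 255")

```text
time_s: 23.35
position: [0.5922, 0.2302, 0.1191]
tool_rot: [[1.0, -0.003, 0.005], [0.005, -0.004, -1.0], [0.003, 1.0, -0.004]]
ft_force: [0.7, 0.1, 0.5]
grip_width: 0.0002
gripper_force: 0.0
```

jog_arm(plan="0 0 0 0 0 -3 255;0 0 0 0 0 -3 255;0 0 0 0 0 0 255;0 0 0 0 0 0 255")

```text
time_s: 23.68
position: [0.5914, 0.2911, 0.1184]
tool_rot: [[1.0, -0.003, 0.009], [0.009, -0.004, -1.0], [0.003, 1.0, -0.004]]
ft_force: [-0.3, -0.9, -0.2]
grip_width: -0.0001
gripper_force: 0.0
```

```bash
python3 - <<'E'
from h import *
s=env.observe();print(s["time_s"],s["position"],s["ft_force"])
im=rim("scene");im2=rim("top")
W=cloud(im2);m=(abs(W[...,2]-.1)<.006)&(abs(W[...,0]-.58)<.16)&(W[...,1]>-.15)
P=W[m];print("shelf x,y",np.percentile(P[:,0],[.5,99.5]),np.percentile(P[:,1],99.8))
for n,z in (("cloche_mid",.185),("flipbox_mid",.13),("opener",.1)):
    for o in models.tip_of("top",n)[:1]:print(n,onz(im2,o["at"],z))
cv2.imwrite("pics/j.png",np.hstack([im["pixels"][100:480,150:550],im2["pixels"][100:480,150:550]])[...,::-1])
E
```

```text
23.6833 [0.5914 0.2911 0.1184] [-0.2713 -0.8501 -0.1588]
scene 1437 0.11808818557284595 ((0.5952640771865845, 0.07214560359716415), (0.20112040638923645, 0.15495964884757996), 0.41189897060394287)
[ 0.4941  0.1489  0.4953 -0.0061  0.6964 -0.0046  0.6953  0.1503]
top 1195 0.11858564838837338 ((0.5919802188873291, 0.07349743694067001), (0.199935182929039, 0.14797718822956085), 0.47110891342163086)
[ 0.4914  0.1467  0.4926 -0.0013  0.6926  0.0003  0.6913  0.1483]
shelf x,y [0.4619 0.7094] 0.4531924388460113
cloche_mid [ 0.6411 -0.2598  0.185 ]
flipbox_mid [ 0.6386 -0.3851  0.13  ]
opener [ 0.5015 -0.3288  0.1   ]
```

View pics/j.png

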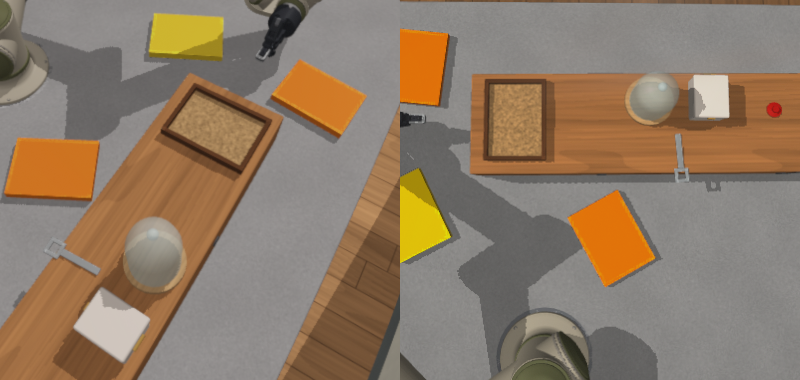

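The picture shows the tray right way up and flat. It is wholly on the shelf, with its end side 35 mm in from the shelf end and its sides at least 17 mm in from the long edges. The other things stand where they were, and the robot is clear.

```bash
python3 -c "
from rig import job
print(job.close_job())"
```

```text
the job is handed in; nothing more can be done
None
```

The tray has been turned over and lies right way up and flat, wholly on the shelf; the cloche, ceramic box and bottle opener are where they were, and the job was handed in at about 24 s.

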